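# Uncover a polarised-light stage and set its polariser ring to the pin marker

### The job

On the round polarised-light viewing stage, push the dust shutter by its upright tab fully aside to its stop, so that the window is clear; then push the upright lever round its arc until the ring's pointer points squarely at the slim tall pin marker on the scale (not at the flat button marker). Push with the fingertips only, against one side of tab or lever at a time: pinch and lift nothing, and leave the vials, beaker and dishes round the stage where they stand.

Things in the scene. Friction and masses are not known exactly. Their poses are not given: they have to be found in the camera images.
- stage: the viewing stage, fixed to the bench: grey round housing 254 mm across and 32 mm high with a bare metal scale band on its top between radii 93 and 125 mm; origin at the centre of its underside on the bench (z=0), on the ring's axis. Its own -x side carries the lever and faces the robot within about 20 degrees; its +y is left as seen by the robot. The dark turning ring (radius 91 mm, top at z = 44 mm) lies inside the scale band.
- ring_axis (a point): point on the ring's vertical turning axis, z = 44 mm
- ring (a joint): angle of the polariser ring, rad; 0 = lever straight towards the stage's own -x; it grows counter-clockwise from above, so a positive value has the lever towards the stage's -y (right); limits -1.05 and 1.05. Friction keeps it where it is left; about 1.5 N on the lever moves it.
- lever_top (a point): centre of the top edge of the ring's lever, 72 mm from the axis, 94 mm above the bench. The lever is an upright bare-metal paddle, 30 mm long in the radial direction (58 to 87 mm from the axis), 13 mm thick across its push faces, standing from z = 46 to 91 mm with a 3 mm thick spine up to 94 mm. Its two push faces are its left and right sides; touching both at once counts as pinching.
- pointer (a point): tip of the slim black 3 mm wide pointer at the lever's foot, 101 mm from the axis, z = 46 mm; its own -x axis points radially outward along the pointer line
- pin_marker: the marker to set to: slim upright dark steel pin 9 mm across on a 13 mm foot, 26 mm high, held on the scale band 99 to 119 mm from the ring's axis, its top at z = 58 mm; origin at the centre of its underside (z = 32 mm). It does not move. It stands about 0.55 to 0.75 rad to the left or to the right of the stage's own -x.
- flat_marker: the other marker, not the target: flat round dark steel button 18 mm across, 5 mm high, held on the scale band on the other side; origin at the centre of its underside (z = 32 mm)
- shutter (a joint): angle of the dust shutter, rad; 0 = its disc covers the window at the stage's centre, it grows counter-clockwise from above, so the disc moves to the stage's -y (right); its stop, fully aside, is at 0.80. It starts between 0 and 0.15 and stays where it is left; about 1 N on the tab moves it.
- shutter_hinge (a point): point on the shutter's vertical hinge axis, 110 mm from the stage's centre towards its own +x (far side), z = 53 mm
- tab_top (a point): centre of the top edge of the shutter's upright black tab, 94 mm above the bench, 110 mm from the shutter's hinge. The tab stands on the middle of the 70 mm shutter disc (z = 50 to 54 mm), is 28 mm long along the shutter's arm, 13 mm thick across its push faces, with push faces from z = 54 to 91 mm. Pushing on its left face (the stage's +y side) opens the shutter; touching both faces at once counts as pinching.
- by_scint_vial_1: bystander: 20 ml glass vial with white cap, 27 mm across, 60 mm high, loose; origin at the centre of its underside
- by_scint_vial_2: bystander: second 20 ml glass vial with white cap, 27 mm across, 60 mm high, loose; origin at the centre of its underside
- by_beaker_50: bystander: small glass beaker, 44x51 mm, 61 mm high, loose; origin at the centre of its underside
- by_petri: bystander: covered petri dish, 63 mm across, 16 mm high, loose; origin at the centre of its underside
- by_vial_1: bystander: small screw-cap vial, 12 mm across, 33 mm high, loose; origin at the centre of its underside
- by_weigh_boat: bystander: white weighing boat, 50x50 mm, 15 mm high, loose; origin at the centre of its underside

How it is judged:
By the outcome, as a careful person would: the job done as asked, in the order asked, and still so for the second after the job is handed in, with the robot touching nothing.
It also fails if it takes over 53 s, if anything falls off the work surface, if the arm or the gripper's body presses on something with over 40 N, if the wrist force passes 120 N, or if a joint passes its speed limit or range.

### The arm

A 6-joint arm with a two-finger parallel gripper is mounted at the origin on a cart in front of the work surface, level with it; the furniture and walls round the work are solid. World frame = base frame: x ahead of the robot, y to its left, z up, the work surface at z = 0. Lengths are in mm, angles in degrees, forces in N, time in s.
With the tool pointing down it reaches from about 200 to 875 mm from the base axis. Payload 3.4 kg.
Tool frame: the origin (TCP) lies midway between the tips of the shut fingers; the grasp point (between the pads) lies 19 mm behind it (manip.grip_depth is the distance from the TCP to the grasp point, in mm); x points along the fingers, y is the direction in which the jaws open and shut, and the axes are right-handed (so a half turn about x gives the same grasp; the last joint's range is limited). The gripper opens to 94 mm and grips with 3 to 60 N. Pads are 16 mm wide; open, the fingers measure 119 mm over their backs; the gripper's body (75 mm by 177 mm) begins 78 mm behind the grasp point.
Start: joints at [68.239, 15.808, 86.224, -0, 77.962, -6.933], TCP at [147.171, 555.883, 205.493] pointing down, gripper open.
Joint ranges: [-165.64, 165.64], [-43.16, 119.46], [12.63, 154.43], [-67.54, 247.53], [6.08, 155.33], [-154.97, 154.97]. Speed limits (degrees/s): [147.25, 147.25, 180, 180, 180, 180].

### API

Orientations are given as [roll, pitch, yaw] about the fixed x, y, z axes, in that order (R = Rz(yaw) Ry(pitch) Rx(roll)).
In Python, from plant import manip gives the robot as it stands. The module is installed in compiled form; this text tells all that it offers.
- The arm moves only by the tool jog_arm, never from a script. Its argument "steps" is a list of rows, each an object of numbers: "x", "y", "z": the shift along the tool's x, y, z in units of 0.2 m (1.0 is 0.2 m); "ax", "ay", "az": the turn, a rotation vector about the tool's x, y, z in units of pi rad (1.0 is pi rad). A call has 1 to 10 rows; each row shifts and turns the commanded pose from where the row before left it, along the tool's axes as they then stand; what a row does not reach is not made up. A row lasts 1/12 s, in which the tool goes at most 41.7 mm and 7.16 degrees, less where a joint would pass 70% of its speed; a pose out of reach is approached as far as the arm can. A call with a number of a shift or a turn outside -1 to 1 is refused whole. A call with a gripper value outside its range is refused whole. "jaw" is the closure, from 0 (fully open) to 1 (shut), set as the call begins (left out, the last holds). The fingers move at their own pace and stop on an object; "force" is the grip in N (left out, the last holds). Time passes only in rows, so rows that do not move let the fingers close. It gives the time, the measured TCP pose, the force and the opening at its end, in the units of the state.
- manip.observe(): the state, without advancing time (a new reading comes with each control period).
- manip.camera(name): name is "scene" or "top" or "wrist"; returns a dict with "color" (400x640x3 uint8, red, green, blue), "intrinsics" (3x3 intrinsics, pixels), "cam_to_world" (4x4, takes a point from camera to world coordinates); the wrist camera has in their place "hand_eye" (4x4, takes a point from camera to tool coordinates, whose origin is the TCP and whose axes are the tool frame's). Camera axes: x right, y down, z forward; pixel columns grow to the right and rows downward; lengths in mm; the calibration is good to about 2 mm. A picture is of the moment at which its call begins: read the wrist's pose just before it. There is no depth.
- manip.job_done(): hands the job in, once; it reports no verdict.
Trained networks look in the newest picture that a camera, given by its name, has taken for a name from the list of things; names that differ only in an ending like _2 or _b are one class to them, and where a whole thing is asked for, a point or a joint stands for the part that bears it (a point fixed in the world has none). Each returns a list of dicts, best first, with "score" (0 to 1); they miss things now and then, are a little off and sometimes report something else, mostly with a low value. They report only what shows in the picture. A call takes as long as a camera call.
- manip.boxes_of(camera, label): "xyz" ([x, y, z] in mm, in world coordinates, good to about 4 mm: the middle of the surface that is visible of it).
- manip.cut_out(camera, label): "region" (400x640 bool, what is visible of it).
- manip.spot_point(camera, label): "xyz" ([x, y, z] in mm, in world coordinates, good to about 4 mm: a listed point, or the origin of a listed thing).
The state is a dict: "t": time; "joints": joint angles; "qvel": joint speeds; "effort": joint torques, N m; "eef_pos": TCP position; "ee_rot": TCP orientation; "wrist_force": force on the tool from outside, world axes, zero at the start; "wrist_torque": the same for the moment, N m; "gripper_width": opening from 0.0 (shut) to 1.0 (fully open).
Only numpy, scipy, OpenCV 4.12 (cv2) and the standard library are available. Lean on these libraries where they do the work, as an engineer would, in place of code of your own. Each camera call takes 0.05 s, during which the arm holds its last target.

## Working session

There is one attempt and no reset: what is moved stays moved. The work goes in short steps, Python scripts to look and compute and a tool call to move; the robot and the scene stay as the last step left them, time stands still between calls to the robot, and variables do not carry over. Pictures are saved under pics/ and viewed, and the job is handed in when it is done.

Besides the shell and the picture viewer there is one more tool, called after ">>>" as name([rows], argument=value, ...), one row to a line, values as JSON. jog_arm: Moves the arm, as the interface text tells. Shifts and turns lie within -1 to 1; 1 stands for 0.2 m of shift or pi rad of turn. Its arguments: {"type":"object","properties":{"steps":{"type":"array"},"jaw":{"type":"number"},"force":{"type":"number"}},"required":["steps"]}

```bash
mkdir -p pics; python3 - <<'E'
from plant import manip
import cv2
s=manip.observe();print(s)
for c in("scene","top"):
    r=manip.camera(c);cv2.imwrite(f"pics/{c}0.png",r["color"][...,::-1])
    print(c,r["cam_to_world"].round(2).tolist(),r["intrinsics"].round(1).tolist())
    for l in["stage","ring_axis","lever_top","pointer","pin_marker","flat_marker","shutter_hinge","tab_top","by_scint_vial_1","by_beaker_50","by_petri","by_vial_1","by_weigh_boat"]:
        print(l,[(d["xyz"] if not hasattr(d["xyz"],"round") else d["xyz"].round(0).tolist(),round(float(d["score"]),2)) for d in manip.spot_point(c,l)[:3]])
E
```

```text
{'t': 0.0, 'joints': array([ 6.82384408e+01,  1.58471068e+01,  8.62952539e+01, -1.15924375e-03,
        7.79598875e+01, -6.93386951e+00]), 'qvel': array([-0.07075658, -0.0022349 , -0.08308999,  0.08005332,  0.05780541,
        0.00869605]), 'effort': array([ 1.12321846e-03, -4.04583907e+01, -2.37230176e+01,  7.00861774e-02,
        3.45654425e-02, -1.41942564e-04]), 'eef_pos': array([146.96313633, 555.32011128, 204.60962301]), 'ee_rot': array([ -96.29883434,   89.89774552, -111.12628125]), 'wrist_force': array([ 0.23255678, -0.51782008, -0.53019201]), 'wrist_torque': array([ 0.00691268, -0.03984356, -0.03134137]), 'gripper_width': 1.0014247557438816}
scene [[0.81, -0.4, 0.43, 194.06], [-0.58, -0.53, 0.61, -371.48], [-0.02, -0.75, -0.67, 654.78], [0.0, 0.0, 0.0, 1.0]] [[420.1, 0.0, 325.4], [0.0, 420.1, 198.7], [0.0, 0.0, 1.0]]
stage [([581.7, 138.3, 1.3], 0.77)]
ring_axis [([583.3, 141.5, 43.7], 0.65), ([699.4, 0.9, -0.7], 0.23)]
lever_top [([510.9, 119.7, 91.9], 0.71)]
pointer [([483.5, 111.3, 46.8], 0.58)]
pin_marker [([515.6, 53.8, 34.2], 0.58)]
flat_marker [([582.1, 140.6, 43.5], 
[... 525 characters left out ...]
24.7], [0.0, 443.9, 203.5], [0.0, 0.0, 1.0]]
stage [([583.5, 136.1, 2.0], 0.58)]
ring_axis [([583.3, 139.4, 41.1], 0.87)]
lever_top [([512.1, 119.7, 95.0], 0.57)]
pointer [([482.9, 112.8, 44.3], 0.67), ([583.1, 139.4, 3.1], 0.22)]
pin_marker [([514.8, 53.9, 31.0], 0.35), ([584.8, 136.6, 96.9], 0.15)]
flat_marker [([478.4, 187.7, 31.1], 0.46)]
shutter_hinge [([687.7, 169.2, 53.4], 0.91)]
tab_top [([583.2, 135.5, 99.2], 0.86)]
by_scint_vial_1 [([612.9, -30.0, 0.3], 0.63), ([454.1, 254.0, -1.7], 0.48)]
by_beaker_50 [([547.9, 312.6, -3.0], 0.66)]
by_petri [([698.9, 2.3, 0.5], 0.93), ([455.1, 252.4, -0.5], 0.32)]
by_vial_1 [([421.7, 129.2, -4.2], 0.37)]
by_weigh_boat [([660.2, 305.0, 1.8], 0.55)]
```

View pics/scene0.png

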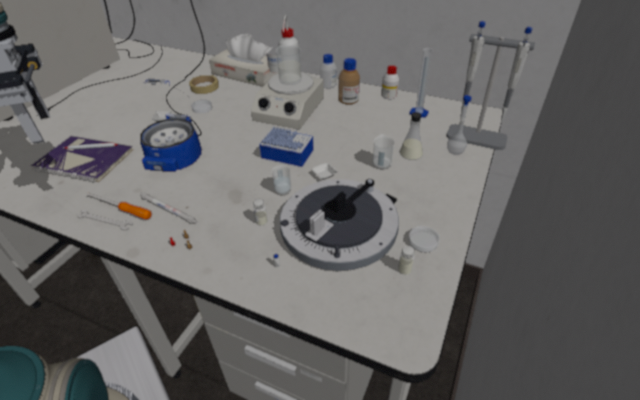

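View pics/top0.png

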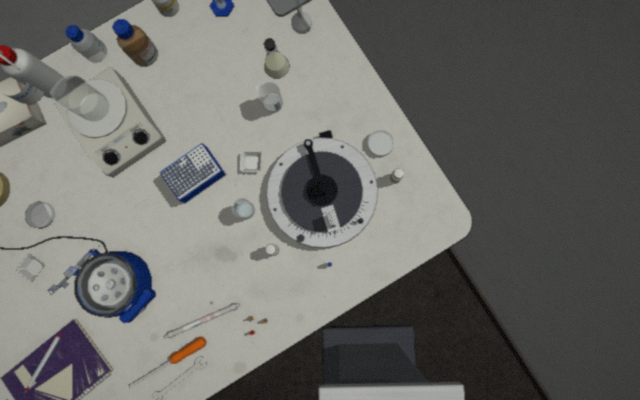

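```bash
cat > h.py <<'E'
import numpy as np
from scipy.spatial.transform import Rotation as R
from plant import manip
C=np.array([583.3,140.]);H=np.array([687.7,169.2]);YAW=15.5
def st():
    s=manip.observe();return s,R.from_euler('xyz',s['ee_rot'],degrees=True).as_matrix()
def plan(p,yd=None):
    """p world target TCP, yd: wanted world yaw (deg) of tool y; prints tool-frame shift & turn"""
    s,M=st()
    print('t',s['t'],'pos',s['eef_pos'].round(1),'F',s['wrist_force'].round(2),'w',round(s['gripper_width'],2),'J',s['joints'].round(0))
    print('tool axes x',M[:,0].round(3),'y',M[:,1].round(3),'z',M[:,2].round(3),'yaw of y',np.degrees(np.arctan2(M[1,1],M[0,1])).round(2))
    if p is not None:
        d=M.T@(np.array(p)-s['eef_pos'])/200;print('shift tool units',d.round(4))
    if yd is not None:
        a=np.radians(yd);y=np.array([np.cos(a),np.sin(a),0]);x=np.array([0,0,-1.]);T=np.c_[x,y,np.cross(x,y)]
        print('rotvec/pi',(R.from_matrix(M.T@T).as_rotvec()/np.pi).round(4))
E
python3 - <<'E'
from h import *
a=np.radians(YAW)
ys=np.array([-np.sin(a),np.cos(a)])
p=np.array([584,135.5])+ys*45
print(p)
for yd in(105.5,-74.5,15.5,-164.5): plan([*p,205],yd)
r=manip.camera("wrist")
import cv2;cv2.imwrite("pics/w0.png",r["color"][...,::-1]);print(r["hand_eye"].round(2))
E
```

```text
[571.97427308 178.86337039]
t 1.4 pos [147.2 555.9 205.5] F [-0.61  0.53 -0.12] w 1.0 J [68. 16. 86. -0. 78. -7.]
tool axes x [ 0.  0. -1.] y [0.256 0.967 0.   ] z [ 0.967 -0.256  0.   ] yaw of y 75.17
shift tool units [ 2.4000e-03 -1.2788e+00  2.5358e+00]
rotvec/pi [-0.1685  0.     -0.    ]
t 1.4 pos [147.2 555.9 205.5] F [-0.61  0.53 -0.12] w 1.0 J [68. 16. 86. -0. 78. -7.]
tool axes x [ 0.  0. -1.] y [0.256 0.967 0.   ] z [ 0.967 -0.256  0.   ] yaw of y 75.17
shift tool units [ 2.4000e-03 -1.2788e+00  2.5358e+00]
rotvec/pi [ 0.8315 -0.     -0.    ]
t 1.4 pos [147.2 555.9 205.5] F [-0.61  0.53 -0.12] w 1.0 J [68. 16. 86. -0. 78. -7.]
tool axes x [ 0.  0. -1.] y [0.256 0.967 0.   ] z [ 0.967 -0.256  0.   ] yaw of y 75.17
shift tool units [ 2.4000e-03 -1.2788e+00  2.5358e+00]
rotvec/pi [ 0.3315 -0.     -0.    ]
t 1.4 pos [147.2 555.9 205.5] F [-0.61  0.53 -0.12] w 1.0 J [68. 16. 86. -0. 78. -7.]
tool axes x [ 0.  0. -1.] y [0.256 0.967 0.   ] z [ 0.967 -0.256  0.   ] yaw of y 75.17
shift tool units [ 2.4000e-03 -1.2788e+00  2.5358e+00]
rotvec/pi [-0.6685  0.     -0.    ]
[[  -0.     -0.23    0.97 -177.94]
 [   1.     -0.      0.     -0.73]
 [   0.      0.97    0.23  -67.26]
 [   0.      0.      0.      1.  ]]
```

View pics/w0.png

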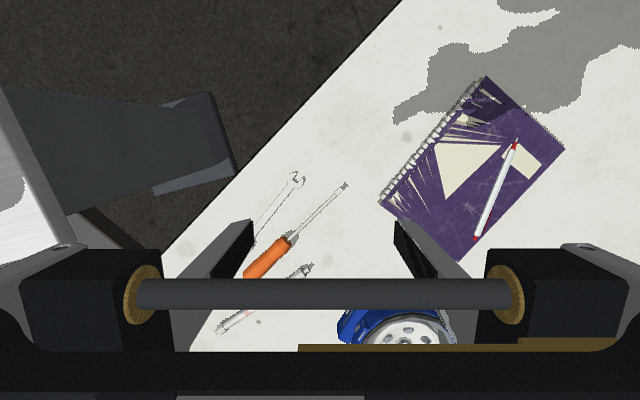

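>>> jog_arm([
  {"z": 0.1585,"y": -0.08},
  {"z": 0.1585,"y": -0.08},
  {"z": 0.1585,"y": -0.08},
  {"z": 0.1585,"y": -0.08},
  {"z": 0.1585,"y": -0.08},
  {"z": 0.1585,"y": -0.08},
  {"z": 0.1585,"y": -0.08},
  {"z": 0.1585,"y": -0.08},
  {"z": 0.1585,"y": -0.08},
  {"z": 0.1585,"y": -0.08},
], jaw=1, force=20)

```text
schema error: expected keys x, y, z, ax, ay, az
```

>>> jog_arm([
  {"z": 0.1585,"y": -0.08},
  {"z": 0.1585,"y": -0.08},
  {"z": 0.1,"y": -0.05},
  {"ax": -0.035},
  {"ax": -0.035},
  {"ax": -0.035},
  {"ax": -0.035},
  {"ax": -0.0285},
])

```text
schema error: expected keys x, y, z, ax, ay, az
```

```bash
python3 - <<'E'
from h import *
import cv2
plan([572,178.9,70],105.5)
s,M=st()
r=manip.camera("wrist");cv2.imwrite("pics/w1.png",r["color"][...,::-1]);
for l in["ring_axis","lever_top","pointer","pin_marker","flat_marker","shutter_hinge","tab_top"]:
        print(l,[(np.round(d["xyz"],1).tolist(),round(float(d["score"]),2)) for d in manip.spot_point("wrist",l)[:2]])
E
```

```text
t 1.45 pos [147.2 555.9 205.5] F [-0.34  0.05 -0.23] w 1.0 J [68. 16. 86. -0. 78. -7.]
tool axes x [ 0.  0. -1.] y [0.256 0.967 0.   ] z [ 0.967 -0.256  0.   ] yaw of y 75.17
shift tool units [ 0.6774 -1.2786  2.5358]
rotvec/pi [-0.1685  0.     -0.    ]
ring_axis []
lever_top []
pointer []
pin_marker []
flat_marker []
shutter_hinge []
tab_top []
```

View pics/w1.png

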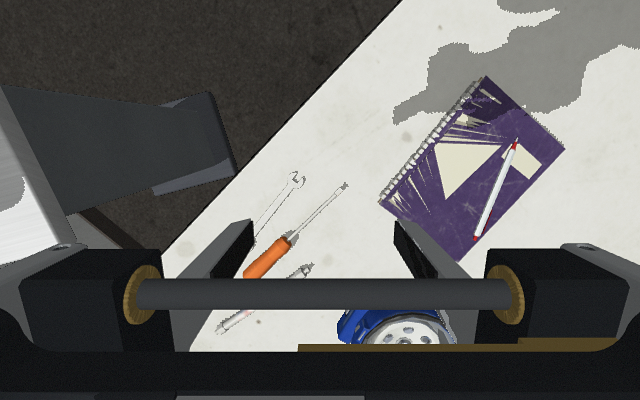

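The move was refused: every row needs all six keys, so the arm has not moved. The wrist view still shows the notebook and screwdriver.

>>> jog_arm([
  {"x": 0,"y": -0.08,"z": 0.1585,"ax": 0,"ay": 0,"az": 0},
  {"x": 0,"y": -0.08,"z": 0.1585,"ax": 0,"ay": 0,"az": 0},
  {"x": 0,"y": -0.08,"z": 0.1585,"ax": 0,"ay": 0,"az": 0},
  {"x": 0,"y": -0.08,"z": 0.1585,"ax": 0,"ay": 0,"az": 0},
  {"x": 0,"y": -0.08,"z": 0.1585,"ax": 0,"ay": 0,"az": 0},
  {"x": 0,"y": -0.08,"z": 0.1585,"ax": 0,"ay": 0,"az": 0},
  {"x": 0,"y": -0.08,"z": 0.1585,"ax": 0,"ay": 0,"az": 0},
  {"x": 0,"y": -0.08,"z": 0.1585,"ax": 0,"ay": 0,"az": 0},
  {"x": 0,"y": -0.08,"z": 0.1585,"ax": 0,"ay": 0,"az": 0},
  {"x": 0,"y": -0.08,"z": 0.1585,"ax": 0,"ay": 0,"az": 0},
], jaw=1, force=20)

```text
t: 2.68
eef_pos: [413.8, 318.8, 205.7]
ee_rot: [60.1, 90.0, 45.3]
wrist_force: [-0.1, 1.6, 0.2]
gripper_width: 0.324
```

>>> jog_arm([
  {"x": 0,"y": -0.08,"z": 0.1585,"ax": 0,"ay": 0,"az": 0},
  {"x": 0,"y": -0.08,"z": 0.1585,"ax": 0,"ay": 0,"az": 0},
  {"x": 0,"y": -0.05,"z": 0.1,"ax": 0,"ay": 0,"az": 0},
  {"x": 0,"y": 0,"z": 0,"ax": -0.035,"ay": 0,"az": 0},
  {"x": 0,"y": 0,"z": 0,"ax": -0.035,"ay": 0,"az": 0},
  {"x": 0,"y": 0,"z": 0,"ax": -0.035,"ay": 0,"az": 0},
  {"x": 0,"y": 0,"z": 0,"ax": -0.035,"ay": 0,"az": 0},
  {"x": 0,"y": 0,"z": 0,"ax": -0.0285,"ay": 0,"az": 0},
])

```text
t: 3.35
eef_pos: [482.6, 258.0, 205.5]
ee_rot: [96.2, 90.0, 112.0]
wrist_force: [-0.3, 0.8, 0.0]
gripper_width: 0.005
```

```bash
python3 - <<'E'
from h import *
import cv2
plan([572,178.9,70],105.5)
s,M=st()
r=manip.camera("wrist");cv2.imwrite("pics/w2.png",r["color"][...,::-1]);
for l in["ring_axis","lever_top","pointer","pin_marker","flat_marker","shutter_hinge","tab_top"]:
        print(l,[(np.round(d["xyz"],1).tolist(),round(float(d["score"]),2)) for d in manip.spot_point("wrist",l)[:2]])
E
```

```text
t 3.35 pos [482.6 258.  205.5] F [-0.29  0.84  0.03] w 0.01 J [ 21.  13.  90.   0.  77. -85.]
tool axes x [-0.  0. -1.] y [-0.272  0.962  0.   ] z [ 0.962  0.272 -0.   ] yaw of y 105.77
shift tool units [ 0.6772 -0.5019  0.3225]
rotvec/pi [ 0.0015 -0.     -0.    ]
ring_axis [([579.3, 137.2, 43.7], 0.56), ([453.6, 253.8, -3.8], 0.45)]
lever_top [([515.0, 118.6, 93.8], 0.74)]
pointer [([483.4, 111.7, 44.7], 0.68)]
pin_marker [([514.6, 53.2, 33.0], 0.59)]
flat_marker [([477.3, 189.4, 33.7], 0.66), ([578.1, 137.6, 40.0], 0.59)]
shutter_hinge [([688.3, 167.6, 53.9], 0.92)]
tab_top [([585.0, 138.5, 94.3], 0.67), ([686.5, 165.5, 55.7], 0.58)]
```

View pics/w2.png

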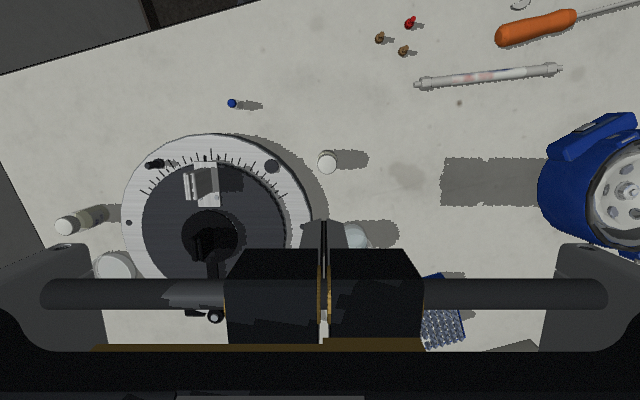

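>>> jog_arm([
  {"x": 0,"y": -0.167,"z": 0.108,"ax": 0,"ay": 0,"az": 0},
  {"x": 0,"y": -0.167,"z": 0.108,"ax": 0,"ay": 0,"az": 0},
  {"x": 0,"y": -0.167,"z": 0.108,"ax": 0,"ay": 0,"az": 0},
  {"x": 0.17,"y": 0,"z": 0,"ax": 0,"ay": 0,"az": 0},
  {"x": 0.17,"y": 0,"z": 0,"ax": 0,"ay": 0,"az": 0},
  {"x": 0.17,"y": 0,"z": 0,"ax": 0,"ay": 0,"az": 0},
  {"x": 0.17,"y": 0,"z": 0,"ax": 0,"ay": 0,"az": 0},
  {"x": 0,"y": 0,"z": 0,"ax": 0,"ay": 0,"az": 0},
])

```text
t: 4.42
eef_pos: [566.5, 177.7, 63.0]
ee_rot: [174.9, 89.2, -169.7]
wrist_force: [-1.6, 0.3, -0.6]
gripper_width: 0.004
```

```bash
python3 - <<'E'
from h import *
import cv2
plan(None)
r=manip.camera("wrist");cv2.imwrite("pics/w3.png",r["color"][...,::-1])
r=manip.camera("scene");cv2.imwrite("pics/s3.png",cv2.resize(r["color"][140:280,240:440,::-1],None,fx=4,fy=4))
E
```

```text
t 4.4167 pos [566.5 177.7  63. ] F [-1.63  0.35 -0.61] w 0.0 J [ 11.  24.  95.   0.  62. -95.]
tool axes x [-0.013 -0.002 -1.   ] y [-0.266  0.964  0.001] z [ 0.964  0.266 -0.013] yaw of y 105.44
```

View pics/w3.png

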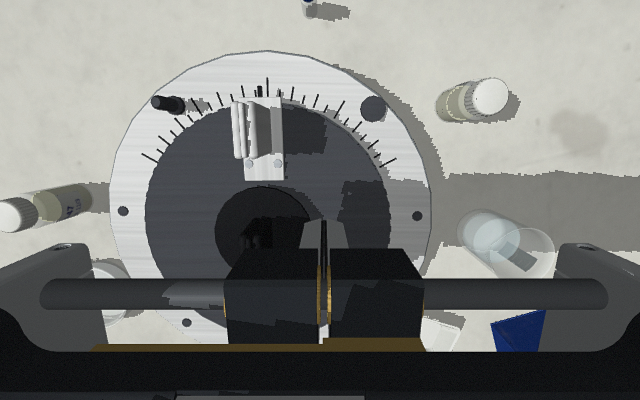

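View pics/s3.png

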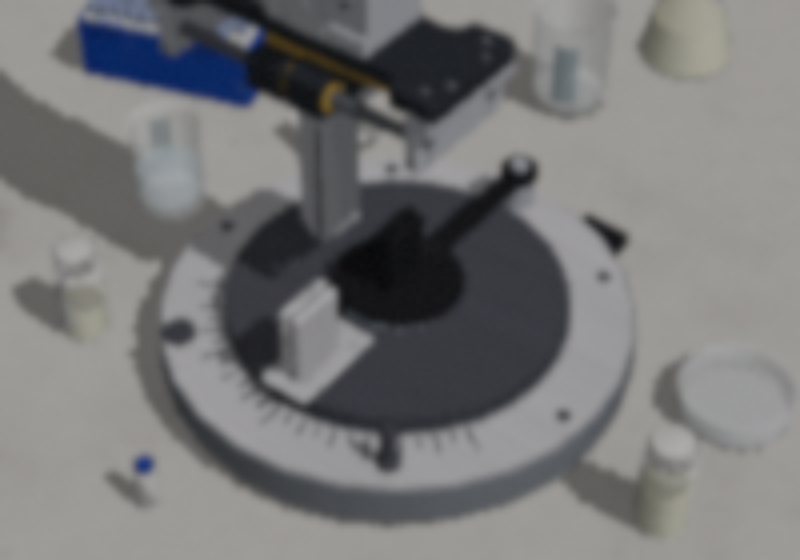

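```bash
cat > pathplan.py <<'E'
from h import *
def rot(a): c,s=np.cos(a),np.sin(a);return np.array([[c,-s],[s,c]])
# stage-frame angles; world yaw of stage=15.5
def path(rots,ths,start,hy=11.,hz=8.):
    """start world xy"""
    W=rot(np.radians(YAW));out=[];p0=np.array(start)
    for i,(r,th) in enumerate(zip(rots,ths)):
        u=W@rot(th)@np.array([-1,0]); n=W@rot(th)@np.array([0,1])
        corner=H+110*u+6.5*n
        m=th-r
        cz=hz*np.clip(m/0.2,-1,1)
        off=W@rot(r)@np.array([cz,-hy])
        p=corner-off
        rp=rots[i-1] if i else 0.
        d=(W@rot(rp)).T@(p-p0)/200
        print(f"th {th:.2f} z {d[0]:.3f} y {d[1]:.3f} ax {-(r-rp)/np.pi:.4f}  p {p.round(1)}")
        p0=p
E
python3 - <<'E'
from pathplan import *
ths=np.r_[-0.12,np.arange(0.0,0.72,0.08)]
rots=np.linspace(0.03,0.3,10)
path(rots,ths,[570.,179.])
path(np.full(4,.3)*1,[0.72,.76,.79,.82],[1,1])
E
```

```text
th -0.12 z 0.040 y -0.051 ax -0.0095  p [580.4 171.4]
th 0.00 z -0.029 y -0.065 ax -0.0095  p [578.7 157.3]
th 0.08 z -0.015 y -0.044 ax -0.0095  p [578.7 148. ]
th 0.16 z -0.013 y -0.044 ax -0.0095  p [579.4 138.8]
th 0.24 z -0.011 y -0.045 ax -0.0095  p [580.8 129.7]
th 0.32 z -0.009 y -0.045 ax -0.0095  p [582.9 120.8]
th 0.40 z -0.006 y -0.045 ax -0.0095  p [585.7 112.2]
th 0.48 z 0.004 y -0.045 ax -0.0095  p [590.5 104.6]
th 0.56 z 0.008 y -0.044 ax -0.0095  p [596.2  97.7]
th 0.64 z 0.010 y -0.044 ax -0.0095  p [602.4  91.2]
th 0.72 z 3.044 y -0.405 ax -0.0955  p [609.3  85.7]
th 0.76 z 0.008 y -0.020 ax -0.0000  p [612.9  83.1]
th 0.79 z 0.007 y -0.015 ax -0.0000  p [615.6  81.3]
th 0.82 z 0.007 y -0.015 ax -0.0000  p [618.4  79.6]
```

>>> jog_arm([
  {"x": -0.02,"y": -0.05,"z": 0.025,"ax": -0.0095,"ay": 0,"az": 0},
  {"x": 0,"y": -0.065,"z": -0.02,"ax": -0.0095,"ay": 0,"az": 0},
  {"x": 0,"y": -0.044,"z": -0.015,"ax": -0.0095,"ay": 0,"az": 0},
  {"x": 0,"y": -0.044,"z": -0.012,"ax": -0.0095,"ay": 0,"az": 0},
  {"x": 0,"y": -0.045,"z": -0.01,"ax": -0.0095,"ay": 0,"az": 0},
  {"x": 0,"y": 0,"z": 0,"ax": 0,"ay": 0,"az": 0},
])

```text
t: 5.02
eef_pos: [584.4, 128.7, 76.9]
ee_rot: [-23.0, 89.6, 1.0]
wrist_force: [0.2, 0.4, -0.7]
gripper_width: 0.005
```

```bash
python3 - <<'E'
from h import *
import cv2
plan([580.8,129.7,68])
r=manip.camera("wrist");cv2.imwrite("pics/w4.png",r["color"][...,::-1])
E
```

```text
t 5.0167 pos [584.4 128.7  76.9] F [ 0.18  0.38 -0.73] w 0.0 J [   6.   23.   95.   -0.   62. -108.]
tool axes x [ 0.006  0.    -1.   ] y [-0.407  0.913 -0.002] z [0.913 0.407 0.006] yaw of y 114.02
shift tool units [ 0.0444  0.0118 -0.0147]
```

View pics/w4.png

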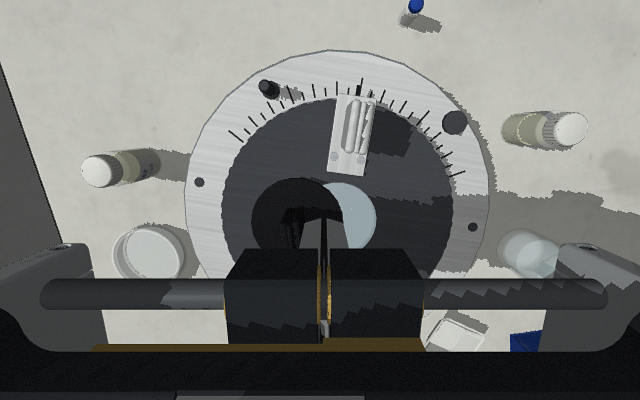

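>>> jog_arm([
  {"x": 0.03,"y": -0.045,"z": -0.009,"ax": -0.0095,"ay": 0,"az": 0},
  {"x": 0,"y": -0.045,"z": -0.006,"ax": -0.0095,"ay": 0,"az": 0},
  {"x": 0,"y": -0.045,"z": 0.004,"ax": -0.0095,"ay": 0,"az": 0},
  {"x": 0,"y": -0.044,"z": 0.008,"ax": -0.0095,"ay": 0,"az": 0},
  {"x": 0,"y": -0.044,"z": 0.01,"ax": -0.0095,"ay": 0,"az": 0},
  {"x": 0,"y": -0.04,"z": 0.014,"ax": 0,"ay": 0,"az": 0},
  {"x": 0,"y": 0,"z": 0,"ax": 0,"ay": 0,"az": 0},
  {"x": 0,"y": 0,"z": 0,"ax": 0,"ay": 0,"az": 0},
])

```text
t: 5.73
eef_pos: [611.0, 86.0, 68.3]
ee_rot: [-21.7, 89.9, 10.8]
wrist_force: [0.5, -0.8, -0.1]
gripper_width: 0.002
```

```bash
python3 - <<'E'
from h import *
import cv2
plan([618.4,79.6,68])
r=manip.camera("wrist");cv2.imwrite("pics/w5.png",r["color"][...,::-1])
r=manip.camera("top");cv2.imwrite("pics/t5.png",cv2.resize(r["color"][120:260,230:430,::-1],None,fx=4,fy=4))
E
```

```text
t 5.7333 pos [611.   86.   68.3] F [ 0.46 -0.8  -0.14] w 0.0 J [   2.   25.   92.    0.   62. -121.]
tool axes x [ 0.002  0.    -1.   ] y [-0.538  0.843 -0.001] z [0.843 0.538 0.002] yaw of y 122.53
shift tool units [ 0.0017 -0.0468  0.0142]
```

View pics/w5.png

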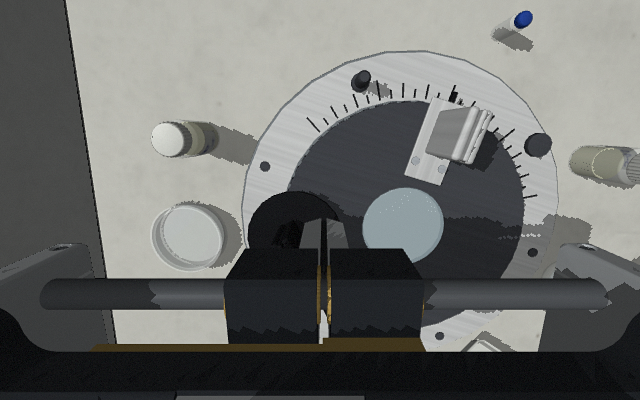

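View pics/t5.png

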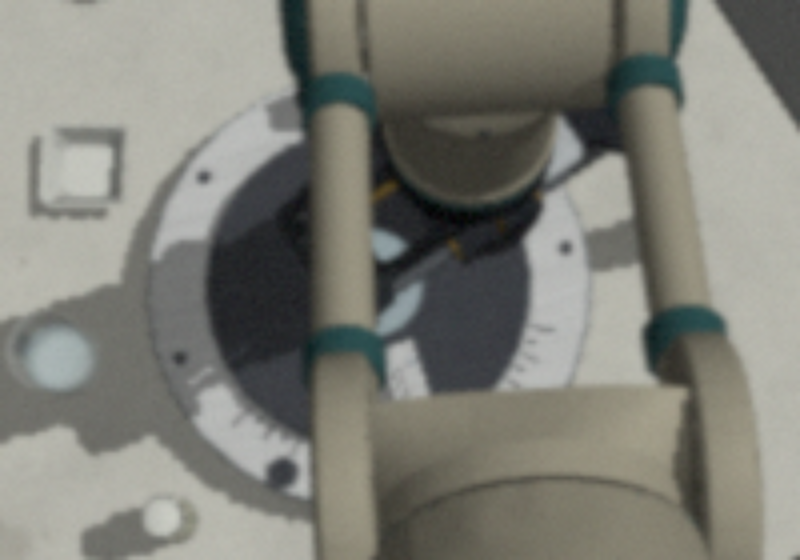

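Wrist view: the window is clear at (403,227) and the disc is at (295,240), left of the fingers at (324,230). I'll push slowly on to the stop and watch the force.

>>> jog_arm([
  {"x": 0,"y": -0.015,"z": 0.005,"ax": 0,"ay": 0,"az": 0},
  {"x": 0,"y": -0.015,"z": 0.005,"ax": 0,"ay": 0,"az": 0},
  {"x": 0,"y": -0.01,"z": 0.004,"ax": 0,"ay": 0,"az": 0},
  {"x": 0,"y": 0,"z": 0,"ax": 0,"ay": 0,"az": 0},
  {"x": 0,"y": 0,"z": 0,"ax": 0,"ay": 0,"az": 0},
])

```text
t: 6.25
eef_pos: [616.1, 81.2, 67.4]
ee_rot: [100.9, 89.9, 133.5]
wrist_force: [-1.3, 2.2, 2.3]
gripper_width: 0.004
```

>>> jog_arm([
  {"x": 0,"y": -0.012,"z": 0.005,"ax": 0,"ay": 0,"az": 0},
  {"x": 0,"y": -0.012,"z": 0.005,"ax": 0,"ay": 0,"az": 0},
  {"x": 0,"y": 0,"z": 0,"ax": 0,"ay": 0,"az": 0},
  {"x": 0,"y": 0,"z": 0,"ax": 0,"ay": 0,"az": 0},
])

```text
t: 6.58
eef_pos: [616.4, 81.0, 67.4]
ee_rot: [113.8, 89.4, 146.3]
wrist_force: [-8.5, 9.1, 7.5]
gripper_width: 0.004
```

>>> jog_arm([
  {"x": 0,"y": 0.06,"z": -0.02,"ax": 0,"ay": 0,"az": 0},
  {"x": -0.15,"y": 0.02,"z": 0,"ax": 0,"ay": 0,"az": 0},
  {"x": -0.2,"y": 0,"z": 0,"ax": 0,"ay": 0,"az": 0},
  {"x": -0.2,"y": 0,"z": 0,"ax": 0,"ay": 0,"az": 0},
  {"x": 0,"y": 0.15,"z": -0.12,"ax": 0,"ay": 0,"az": 0},
  {"x": 0,"y": 0.15,"z": -0.12,"ax": 0,"ay": 0,"az": 0},
  {"x": 0,"y": 0.15,"z": -0.12,"ax": 0,"ay": 0,"az": 0},
  {"x": 0,"y": 0.0,"z": 0,"ax": 0,"ay": 0,"az": 0},
  {"x": 0,"y": 0.0,"z": 0,"ax": 0,"ay": 0,"az": 0},
])

```text
t: 7.33
eef_pos: [498.8, 125.8, 178.0]
ee_rot: [-59.7, 89.9, -27.0]
wrist_force: [-0.9, -0.7, 0.3]
gripper_width: 0.005
```

```bash
python3 - <<'E'
from h import *
import cv2
plan([504.6,154.5,70])
r=manip.camera("wrist");cv2.imwrite("pics/w6.png",r["color"][...,::-1])
for l in["ring_axis","lever_top","pointer","pin_marker","flat_marker","shutter_hinge","tab_top"]:
        print(l,[(np.round(d["xyz"],1).tolist(),round(float(d["score"]),2)) for d in manip.spot_point("wrist",l)[:2]])
E
```

```text
t 7.3333 pos [498.8 125.8 178. ] F [-0.9  -0.66  0.32] w 0.01 J [   6.   12.   96.   -0.   72. -116.]
tool axes x [ 0.002 -0.001 -1.   ] y [-0.54   0.842 -0.002] z [0.842 0.54  0.001] yaw of y 122.7
shift tool units [0.5401 0.1063 0.1015]
ring_axis [([579.8, 137.6, 43.4], 0.57), ([617.7, -32.0, 0.9], 0.32)]
lever_top [([515.5, 120.1, 92.3], 0.84), ([579.9, 140.1, 41.6], 0.58)]
pointer [([484.4, 112.1, 46.0], 0.76)]
pin_marker [([516.4, 53.1, 31.6], 0.65)]
flat_marker [([547.5, 308.8, -1.9], 0.73), ([477.5, 188.8, 31.1], 0.71)]
shutter_hinge []
tab_top [([640.2, 71.2, 96.6], 0.63)]
```

View pics/w6.png

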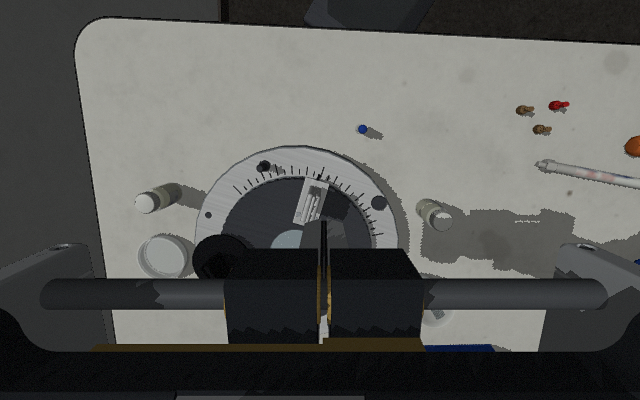

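>>> jog_arm([
  {"x": 0,"y": 0.106,"z": 0.1,"ax": 0,"ay": 0,"az": 0},
  {"x": 0.13,"y": 0,"z": 0,"ax": 0,"ay": 0,"az": 0},
  {"x": 0.18,"y": 0,"z": 0,"ax": 0,"ay": 0,"az": 0},
  {"x": 0.15,"y": 0,"z": 0,"ax": 0,"ay": 0,"az": 0},
  {"x": 0.08,"y": 0,"z": 0,"ax": 0,"ay": 0,"az": 0},
  {"x": 0,"y": 0,"z": 0,"ax": 0,"ay": 0,"az": 0},
  {"x": 0,"y": 0,"z": 0,"ax": 0,"ay": 0,"az": 0},
])

```text
t: 8.32
eef_pos: [505.2, 154.3, 68.8]
ee_rot: [156.8, 89.9, -170.6]
wrist_force: [0.6, -0.3, 0.4]
gripper_width: 0.008
```

```bash
python3 - <<'E'
from h import *
import cv2
plan([504.6,154.5,70])
r=manip.camera("wrist");cv2.imwrite("pics/w7.png",r["color"][...,::-1])
for l in["ring_axis","lever_top","pointer","pin_marker","flat_marker","tab_top"]:
        print(l,[(np.round(d["xyz"],1).tolist(),round(float(d["score"]),2)) for d in manip.spot_point("wrist",l)[:2]])
r=manip.camera("scene");cv2.imwrite("pics/s7.png",cv2.resize(r["color"][140:280,240:440,::-1],None,fx=4,fy=4))
E
```

```text
t 8.3167 pos [505.2 154.3  68.8] F [ 0.64 -0.27  0.38] w 0.01 J [   9.   18.  104.    0.   58. -113.]
tool axes x [-0.002 -0.    -1.   ] y [-0.539  0.843  0.001] z [ 0.843  0.539 -0.002] yaw of y 122.59
shift tool units [-0.0061  0.0027 -0.002 ]
ring_axis [([480.5, 187.6, 32.6], 0.46)]
lever_top [([514.8, 115.1, 93.4], 0.75)]
pointer [([482.5, 112.3, 46.4], 0.91), ([514.3, 119.8, 92.0], 0.41)]
pin_marker [([515.5, 51.7, 32.4], 0.93)]
flat_marker [([477.5, 189.5, 35.9], 0.97)]
tab_top [([638.1, 72.3, 93.3], 0.73)]
```

View pics/w7.png

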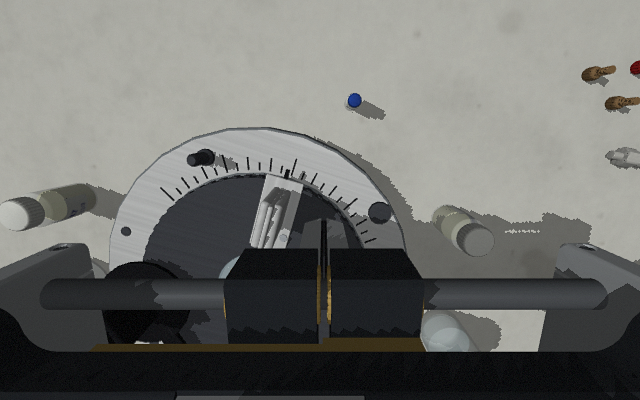

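View pics/s7.png

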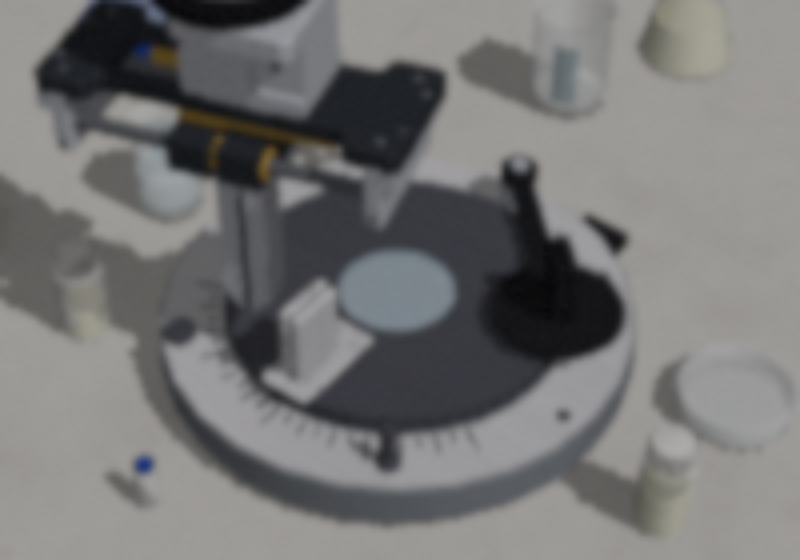

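```bash
cat > lev.py <<'E'
from pathplan import *
C=np.array([583.,139.8]);Y0=np.radians(15.6)
def lpath(phis,start,yawy=122.6,r=72,hy=11.,hz=8.):
    T=rot(np.radians(yawy-90));p0=np.array(start)
    for ph in phis:
        W=rot(Y0+ph);corner=C+W@np.array([-r,6.5])
        m=ph-(np.radians(yawy-90)-Y0)
        off=T@np.array([hz*np.clip(m/.2,-1,1),-hy]);p=corner-off
        d=T.T@(p-p0)/200;print(f"ph {ph:.3f} z {d[0]:.3f} y {d[1]:.3f} p {p.round(1)}");p0=p
E
python3 -c "
from lev import *
lpath([-.1,0,.08,.16,.24,.32,.38,.44,.5,.54,.58,.6,.62,.64,.66],[505.2,154.3])"
```

```text
ph -0.100 z 0.009 y -0.047 p [511.8 147.4]
ph 0.000 z -0.015 y -0.033 p [512.7 140.3]
ph 0.080 z -0.010 y -0.027 p [514.  134.6]
ph 0.160 z -0.020 y -0.028 p [513.6 127.8]
ph 0.240 z -0.021 y -0.028 p [513.  120.7]
ph 0.320 z -0.019 y -0.029 p [512.9 113.8]
ph 0.380 z -0.013 y -0.022 p [513.1 108.7]
ph 0.440 z -0.011 y -0.022 p [513.5 103.8]
ph 0.500 z -0.010 y -0.022 p [514.2  99.2]
ph 0.540 z 0.002 y -0.014 p [516.1  97. ]
ph 0.580 z 0.002 y -0.014 p [518.   94.8]
ph 0.600 z 0.001 y -0.007 p [519.1  93.8]
ph 0.620 z 0.002 y -0.007 p [520.1  92.8]
ph 0.640 z 0.002 y -0.007 p [521.1  91.8]
ph 0.660 z 0.002 y -0.007 p [522.2  90.8]
```

>>> jog_arm([
  {"x": 0,"y": -0.047,"z": 0.009,"ax": 0,"ay": 0,"az": 0},
  {"x": 0,"y": -0.033,"z": -0.015,"ax": 0,"ay": 0,"az": 0},
  {"x": 0,"y": -0.027,"z": -0.01,"ax": 0,"ay": 0,"az": 0},
  {"x": 0,"y": -0.028,"z": -0.02,"ax": 0,"ay": 0,"az": 0},
  {"x": 0,"y": -0.028,"z": -0.021,"ax": 0,"ay": 0,"az": 0},
  {"x": 0,"y": -0.029,"z": -0.019,"ax": 0,"ay": 0,"az": 0},
  {"x": 0,"y": -0.022,"z": -0.013,"ax": 0,"ay": 0,"az": 0},
  {"x": 0,"y": -0.022,"z": -0.011,"ax": 0,"ay": 0,"az": 0},
  {"x": 0,"y": 0,"z": 0,"ax": 0,"ay": 0,"az": 0},
  {"x": 0,"y": 0,"z": 0,"ax": 0,"ay": 0,"az": 0},
])

```text
t: 9.55
eef_pos: [513.6, 103.1, 69.4]
ee_rot: [-148.9, 89.9, -116.3]
wrist_force: [-0.4, -0.4, -0.5]
gripper_width: 0.003
```

```bash
cat > look.py <<'E'
from lev import *
import cv2,sys
def look(n):
    s,M=st();plan(None)
    r=manip.camera("wrist");c=r["color"];cv2.imwrite(f"pics/w{n}.png",c[...,::-1])
    np.savez(f"w{n}.npz",c=c,K=r["intrinsics"],he=r["hand_eye"],M=M,p=s["eef_pos"])
    for l in["lever_top","pointer","pin_marker","flat_marker","ring_axis","tab_top"]:
        for d in manip.spot_point("wrist",l)[:1]:
            v=np.array(d["xyz"])[:2]-C
            print(l,np.round(d["xyz"],1),round(float(d["score"]),2),'ang',np.degrees(np.arctan2(-v[1],-v[0])).round(2),'r',np.hypot(*v).round(1))
E
python3 -c "
from look import *
look(8)"
```

```text
t 9.55 pos [513.6 103.1  69.4] F [-0.37 -0.43 -0.5 ] w 0.0 J [   4.   18.  104.   -0.   58. -119.]
tool axes x [-0.    -0.001 -1.   ] y [-0.539  0.843 -0.001] z [ 0.843  0.539 -0.001] yaw of y 122.59
lever_top [530.6  89.1  93.4] 0.61 ang 44.06 r 72.9
pointer [507.6  71.3  45.5] 0.74 ang 42.25 r 101.9
flat_marker [481.  191.8  33.2] 0.7 ang -27.01 r 114.5
ring_axis [579.7 138.7  40.7] 0.72 ang 18.43 r 3.5
```

View pics/w8.png

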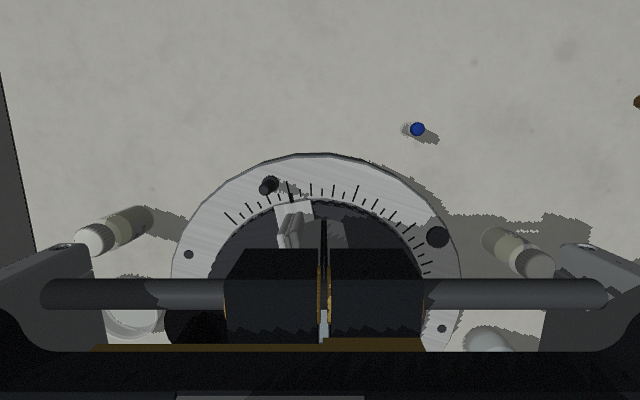

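>>> jog_arm([
  {"x": 0,"y": -0.022,"z": -0.01,"ax": 0,"ay": 0,"az": 0},
  {"x": 0,"y": -0.014,"z": 0.002,"ax": 0,"ay": 0,"az": 0},
  {"x": 0,"y": -0.007,"z": 0.001,"ax": 0,"ay": 0,"az": 0},
  {"x": 0,"y": 0,"z": 0,"ax": 0,"ay": 0,"az": 0},
  {"x": 0,"y": 0,"z": 0,"ax": 0,"ay": 0,"az": 0},
])

```text
t: 10.32
eef_pos: [517.5, 95.7, 69.4]
ee_rot: [-82.4, 90.0, -49.9]
wrist_force: [-0.9, 0.1, 0.0]
gripper_width: 0.003
```

```bash
python3 -c "
from look import *
look(9)
c=np.load('w9.npz')['c'][130:330,150:400,::-1];cv2.imwrite('pics/w9c.png',cv2.resize(c,None,fx=3,fy=3,interpolation=cv2.INTER_CUBIC))"
```

```text
t 10.3167 pos [517.5  95.7  69.4] F [-0.86  0.12  0.03] w 0.0 J [   3.   18.  104.   -0.   58. -120.]
tool axes x [ 0. -0. -1.] y [-0.539  0.843 -0.   ] z [0.843 0.539 0.   ] yaw of y 122.59
lever_top [535.6  83.2  91.8] 0.61 ang 50.06 r 73.8
pointer [511.5  65.4  44.4] 0.58 ang 46.14 r 103.2
pin_marker [514.6  50.8  30.7] 0.79 ang 52.46 r 112.2
flat_marker [478.9 190.3  34.1] 0.75 ang -25.88 r 115.7
ring_axis [576.3 137.5  41.5] 0.73 ang 18.95 r 7.1
tab_top [420.5 127.    3.1] 0.22 ang 4.5 r 163.0
```

View pics/w9c.png

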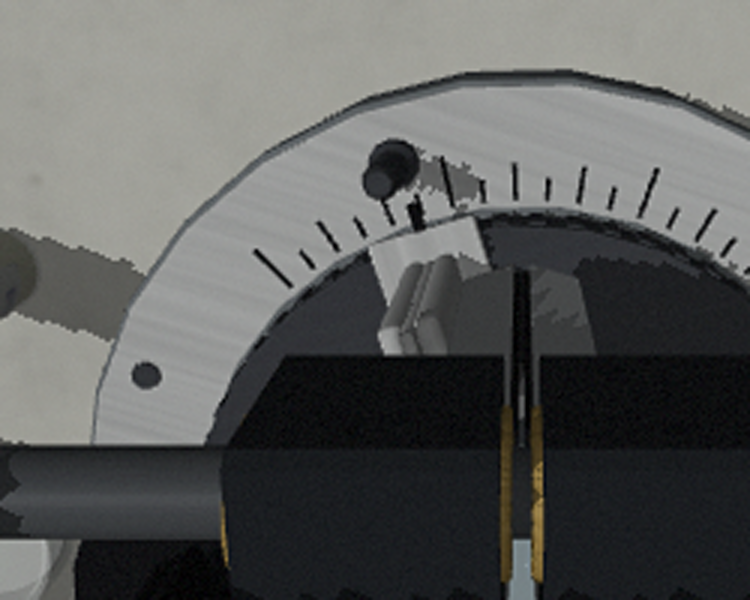

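>>> jog_arm([
  {"x": 0,"y": 0.1,"z": 0,"ax": 0,"ay": 0,"az": 0},
  {"x": -0.15,"y": 0,"z": 0,"ax": 0,"ay": 0,"az": 0},
  {"x": -0.15,"y": 0,"z": 0,"ax": 0,"ay": 0,"az": 0},
  {"x": 0,"y": 0,"z": 0.15,"ax": 0,"ay": 0,"az": 0},
  {"x": 0,"y": 0,"z": 0.15,"ax": 0,"ay": 0,"az": 0},
  {"x": 0,"y": 0,"z": 0.1,"ax": 0,"ay": 0,"az": 0},
  {"x": 0,"y": 0,"z": 0,"ax": 0,"ay": 0,"az": 0},
  {"x": 0,"y": 0,"z": 0,"ax": 0,"ay": 0,"az": 0},
  {"x": 0,"y": 0,"z": 0,"ax": 0,"ay": 0,"az": 0},
])

```text
t: 11.42
eef_pos: [572.5, 155.4, 128.9]
ee_rot: [165.1, 89.9, -162.3]
wrist_force: [-0.3, 0.3, 0.2]
gripper_width: 0.0
```

```bash
python3 -c "
from look import *
look(10)
c=np.load('w10.npz')['c'][40:240,200:450,::-1];cv2.imwrite('pics/w10c.png',cv2.resize(c,None,fx=3,fy=3,interpolation=cv2.INTER_CUBIC))"
```

```text
t 11.4167 pos [572.5 155.4 128.9] F [-0.31  0.32  0.19] w 0.0 J [   8.   20.   91.   -0.   69. -114.]
tool axes x [-0.002 -0.001 -1.   ] y [-0.539  0.842  0.001] z [ 0.842  0.539 -0.002] yaw of y 122.61
pointer [515.8  66.6  44.3] 0.8 ang 47.45 r 99.4
pin_marker [514.6  52.3  28.5] 0.51 ang 51.98 r 111.1
flat_marker [478.  188.   35.9] 0.6 ang -24.66 r 115.5
ring_axis [578.4 137.6  41.5] 0.95 ang 25.56 r 5.1
tab_top [636.4  65.9  95.2] 0.7 ang 125.85 r 91.2
```

View pics/w10.png

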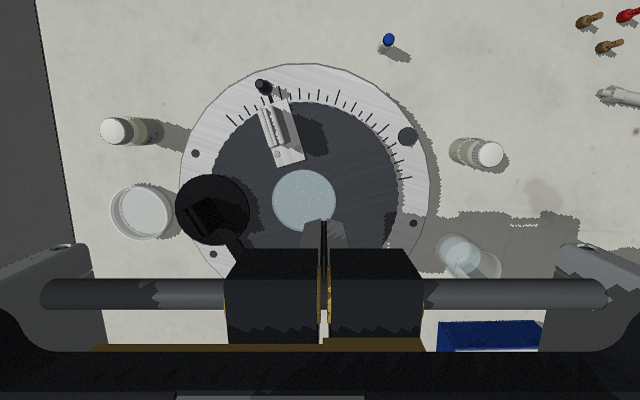

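View pics/w10c.png

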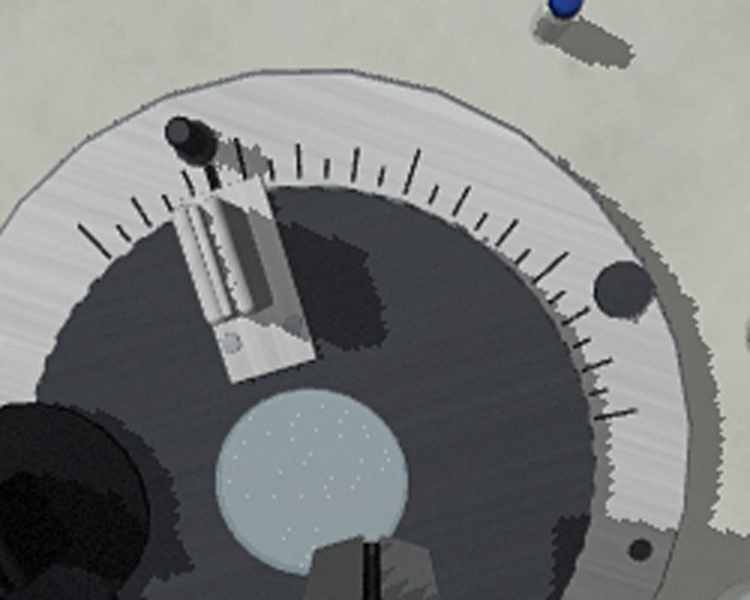

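```bash
cat > fit.py <<'E'
from lev import *
import cv2
from scipy.optimize import least_squares
class V:
    def __init__(s,n):
        z=np.load(f'w{n}.npz');s.c=z['c'];s.K=z['K'];s.M=z['M'];s.p=z['p'];he=z['he']
        s.Rw=s.M@he[:3,:3];s.o=s.p+s.M@he[:3,3]
    def bp(s,uv,h):
        uv=np.atleast_2d(uv).astype(float);d=np.c_[(uv[:,0]-s.K[0,2])/s.K[0,0],(uv[:,1]-s.K[1,2])/s.K[1,1],np.ones(len(uv))]@s.Rw.T
        return s.o+d*((h-s.o[2])/d[:,2])[:,None]
    def pj(s,P):
        q=(np.atleast_2d(P)-s.o)@s.Rw;return np.c_[q[:,0]/q[:,2]*s.K[0,0]+s.K[0,2],q[:,1]/q[:,2]*s.K[1,1]+s.K[1,2]]
    def centre(s,c0,r=127,h=32):
        """search housing top edge radially, in image"""
        g=cv2.cvtColor(s.c,cv2.COLOR_RGB2GRAY).astype(float);pts=[]
        for a in np.radians(np.arange(0,360,3)):
            u=np.array([np.cos(a),np.sin(a),0]);rr=np.arange(r-8,r+8,.5)
            px=s.pj(np.r_[c0,h]+rr[:,None]*u)
            if (px<2).any() or (px[:,0]>637).any() or (px[:,1]>240).any(): continue
            v=cv2.remap(g.astype(np.float32),px[:,:1].astype(np.float32),px[:,1:].astype(np.float32),cv2.INTER_LINEAR).ravel()
            d=np.abs(np.gradient(v));
            if d.max()>6: pts.append(s.bp(px[d.argmax()],h)[0,:2])
        pts=np.array(pts)
        f=least_squares(lambda q:np.hypot(*(pts-q[:2]).T)-q[2],[*c0,r],loss='soft_l1')
        return f.x,len(pts),np.median(abs(f.fun))
E
python3 - <<'E'
from fit import *
v=V(10)
x,n,e=v.centre(C[:2]);print(x,n,e)
hsv=cv2.cvtColor(v.c,cv2.COLOR_RGB2HSV)
x2=x
# window ellipse: bluish light
m=((v.c[...,2].astype(int)-v.c[...,0]>8)&(v.c[...,1]>120)).astype(np.uint8);m[:150]=0;m[219:]=0;m[:,:260]=0;m[:,345:]=0
ys,xs=np.nonzero(m);
pts=cv2.findContours(m,cv2.RETR_EXTERNAL,cv2.CHAIN_APPROX_NONE)[0];pts=max(pts,key=len)[:,0]
pts=pts[pts[:,1]<217]
for h in(42,44):
    P=v.bp(pts,h)[:,:2];f=least_squares(lambda q:np.hypot(*(P-q[:2]).T)-q[2],[583,140,30],loss='soft_l1');print('window',h,f.x)
print('pointer px',v.bp([200+211/3,40+177/3],46))
c0=x[:2]
for a in np.radians([48.]):
  pass
im=cv2.resize(v.c[40:240,200:450,::-1],None,fx=3,fy=3,interpolation=cv2.INTER_CUBIC)
def dr(P,col):
    q=((v.pj(P)-[200,40]+.5)*3).astype(int);cv2.polylines(im,[q.reshape(-1,1,2)],False,col,1)
t=np.linspace(0,2*np.pi,40)
dr(np.c_[x[0]+x[2]*np.cos(t),x[1]+x[2]*np.sin(t),t*0+32],(0,255,0))
dr(np.c_[x[0]+91*np.cos(t),x[1]+91*np.sin(t),t*0+44],(0,255,255))
def ray(a): return np.array([-np.cos(np.radians(a)),-np.sin(np.radians(a))])
A=52.2
pc=c0+109*ray(A)
for r,h in((6.5,33),(4.5,58)): dr(np.c_[pc[0]+r*np.cos(t),pc[1]+r*np.sin(t),t*0+h],(0,0,255))
for B in (47.6,):
    a=np.radians(B);n=np.array([-ray(B)[1],ray(B)[0]])
    for s in(-1.5,1.5): dr(np.array([[*(c0+r*ray(B)+s*n),46] for r in(88,101)]),(255,0,0))
cv2.imwrite('pics/f10.png',im)
E
```

```text
[584.08825431 140.19383751 125.68921983] 73 1.1455756874227205
window 42 [583.2474498  138.84105184  30.21071085]
window 44 [582.7405608  138.68715732  29.98270365]
pointer px [[519.41470286  65.8775988   46.        ]]
```

View pics/f10.png

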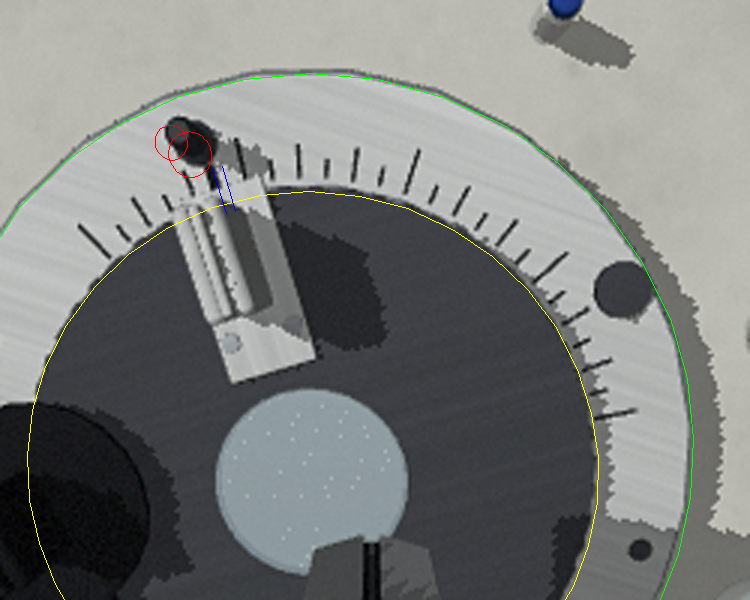

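```bash
cat > ov.py <<'E'
from fit import *
def ov(n,c0,A,B,crop,out,ra=109,f=6):
    v=V(n);x0,y0,w,h=crop
    im=cv2.resize(v.c[y0:y0+h,x0:x0+w,::-1],None,fx=f,fy=f,interpolation=cv2.INTER_CUBIC)
    c0=np.array(c0)
    def dr(P,col):
        q=((v.pj(P)-[x0,y0]+.5)*f-.5).round().astype(int);cv2.polylines(im,[q.reshape(-1,1,2)],False,col,1)
    def ray(a): return np.array([-np.cos(np.radians(a)),-np.sin(np.radians(a))])
    t=np.linspace(0,2*np.pi,60)
    for r,z,c in((127,32,(0,255,0)),(91,44,(0,255,255)),(30,44,(0,255,255))): dr(np.c_[c0[0]+r*np.cos(t),c0[1]+r*np.sin(t),t*0+z],c)
    pc=c0+ra*ray(A)
    for r,z in((6.5,34),(4.5,58)): dr(np.c_[pc[0]+r*np.cos(t),pc[1]+r*np.sin(t),t*0+z],(0,0,255))
    n_=np.array([-ray(B)[1],ray(B)[0]])
    for s in(-1.5,1.5): dr(np.array([[*(c0+r*ray(B)+s*n_),46] for r in(88,101)]),(255,0,0))
    for s in(-6.5,6.5): dr(np.array([[*(c0+r*ray(B)+s*n_),91] for r in(58,87)]),(255,0,255))
    cv2.imwrite(out,im)
E
python3 -c "
from ov import *
ov(10,(583,138.8),51.2,49.2,(225,50,120,90),'pics/f10b.png')"
```

```text
(no output)
```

View pics/f10b.png

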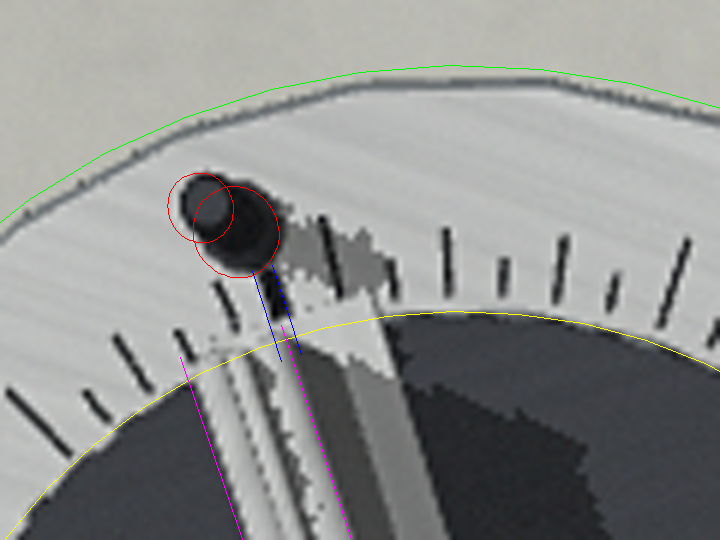

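>>> jog_arm([
  {"x": 0,"y": 0,"z": -0.15,"ax": 0,"ay": 0,"az": 0},
  {"x": 0,"y": 0,"z": -0.15,"ax": 0,"ay": 0,"az": 0},
  {"x": 0,"y": 0,"z": -0.1,"ax": 0,"ay": 0,"az": 0},
  {"x": 0.1,"y": 0,"z": 0,"ax": 0,"ay": 0,"az": 0},
  {"x": 0.15,"y": 0,"z": 0,"ax": 0,"ay": 0,"az": 0},
  {"x": 0.05,"y": 0,"z": 0,"ax": 0,"ay": 0,"az": 0},
  {"x": 0,"y": 0,"z": 0,"ax": 0,"ay": 0,"az": 0},
  {"x": 0,"y": -0.05,"z": 0,"ax": 0,"ay": 0,"az": 0},
  {"x": 0,"y": -0.02,"z": 0,"ax": 0,"ay": 0,"az": 0},
  {"x": 0,"y": -0.015,"z": 0,"ax": 0,"ay": 0,"az": 0},
])

```text
t: 12.6
eef_pos: [517.8, 97.8, 70.7]
ee_rot: [-33.2, 89.8, -0.6]
wrist_force: [0.7, 0.4, 0.2]
gripper_width: 0.001
```

>>> jog_arm([
  {"x": 0,"y": -0.01,"z": 0,"ax": 0,"ay": 0,"az": 0},
  {"x": 0,"y": -0.005,"z": 0,"ax": 0,"ay": 0,"az": 0},
  {"x": 0,"y": -0.003,"z": 0.001,"ax": 0,"ay": 0,"az": 0},
  {"x": 0,"y": -0.003,"z": 0.001,"ax": 0,"ay": 0,"az": 0},
  {"x": 0,"y": -0.003,"z": 0.001,"ax": 0,"ay": 0,"az": 0},
  {"x": 0,"y": 0,"z": 0,"ax": 0,"ay": 0,"az": 0},
  {"x": 0,"y": 0,"z": 0,"ax": 0,"ay": 0,"az": 0},
  {"x": 0,"y": 0,"z": 0,"ax": 0,"ay": 0,"az": 0},
])

```text
t: 13.27
eef_pos: [518.6, 94.8, 69.4]
ee_rot: [136.2, 90.0, 168.8]
wrist_force: [-0.4, 0.8, 1.2]
gripper_width: 0.005
```

>>> jog_arm([
  {"x": 0,"y": 0.109,"z": 0,"ax": 0,"ay": 0,"az": 0},
  {"x": -0.15,"y": 0,"z": 0,"ax": 0,"ay": 0,"az": 0},
  {"x": -0.15,"y": 0,"z": 0,"ax": 0,"ay": 0,"az": 0},
  {"x": 0,"y": 0,"z": 0.15,"ax": 0,"ay": 0,"az": 0},
  {"x": 0,"y": 0,"z": 0.15,"ax": 0,"ay": 0,"az": 0},
  {"x": 0,"y": 0,"z": 0.097,"ax": 0,"ay": 0,"az": 0},
  {"x": 0,"y": 0,"z": 0,"ax": 0,"ay": 0,"az": 0},
  {"x": 0,"y": 0,"z": 0,"ax": 0,"ay": 0,"az": 0},
  {"x": 0,"y": 0,"z": 0,"ax": 0,"ay": 0,"az": 0},
])

```text
t: 14.02
eef_pos: [572.7, 155.3, 128.8]
ee_rot: [170.8, 89.9, -156.6]
wrist_force: [0.2, 0.0, 0.2]
gripper_width: 0.001
```

```bash
python3 -c "
from look import *
look(11)
from ov import *
ov(11,(583,138.8),50.7,50.7,(225,50,120,90),'pics/f11.png',ra=109.5)"
```

```text
t 14.0167 pos [572.7 155.3 128.8] F [0.19 0.   0.18] w 0.0 J [   8.   20.   91.   -0.   69. -114.]
tool axes x [-0.002 -0.001 -1.   ] y [-0.539  0.842  0.   ] z [ 0.842  0.539 -0.002] yaw of y 122.62
lever_top [537.   84.1  94.6] 0.68 ang 50.45 r 72.2
pointer [517.6  61.3  46.2] 0.58 ang 50.2 r 102.2
pin_marker [514.1  52.8  31.6] 0.57 ang 51.62 r 111.0
flat_marker [475.6 191.1  36. ] 0.65 ang -25.53 r 119.0
ring_axis [580.8 137.9  44.3] 0.71 ang 40.82 r 2.9
tab_top [638.2  69.1  95.1] 0.78 ang 127.98 r 89.7
```

View pics/f11.png

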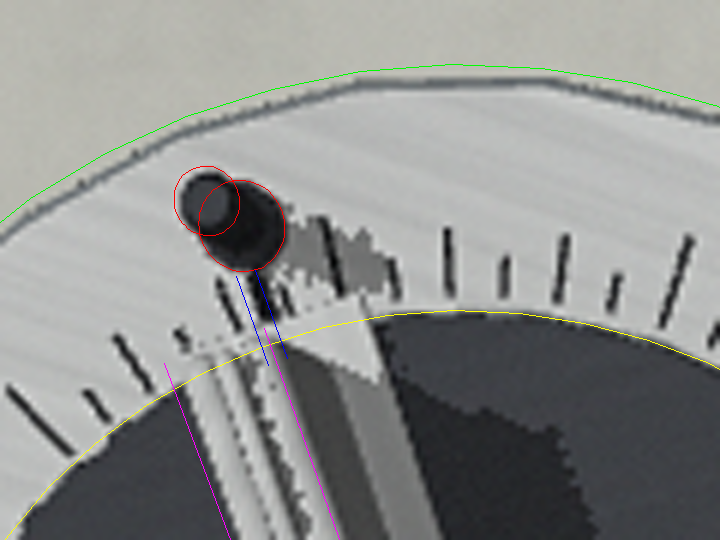

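View pics/w11.png

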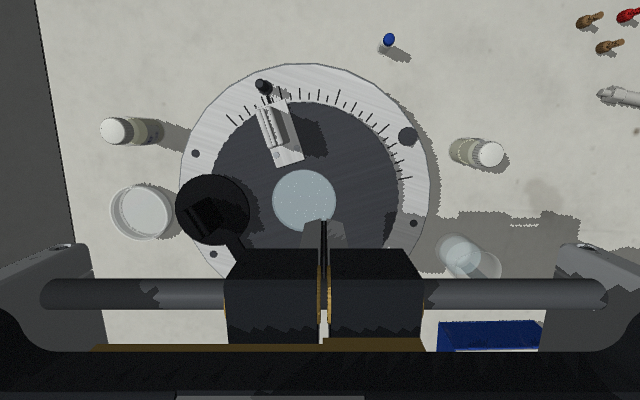

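>>> jog_arm([
  {"x": 0,"y": -0.093,"z": 0.03,"ax": 0,"ay": 0,"az": 0},
  {"x": 0,"y": -0.093,"z": 0.03,"ax": 0,"ay": 0,"az": 0},
  {"x": 0,"y": 0,"z": 0,"ax": 0,"ay": 0,"az": 0},
  {"x": 0,"y": 0,"z": 0,"ax": 0,"ay": 0,"az": 0},
  {"x": 0,"y": 0,"z": 0,"ax": 0,"ay": 0,"az": 0},
])

```text
t: 14.78
eef_pos: [603.2, 131.3, 129.3]
ee_rot: [124.2, 89.9, 156.8]
wrist_force: [0.2, 0.9, -0.3]
gripper_width: 0.003
```

```bash
python3 -c "
from look import *
look(12)
from ov import *
v=V(12)
m=((v.c[...,2].astype(int)-v.c[...,0]>8)&(v.c[...,1]>120)).astype(np.uint8);m[:130]=0;m[219:]=0;m[:,:200]=0;m[:,420:]=0
pts=cv2.findContours(m,cv2.RETR_EXTERNAL,cv2.CHAIN_APPROX_NONE)[0];pts=max(pts,key=len)[:,0]
P=v.bp(pts,44)[:,:2];f=least_squares(lambda q:np.hypot(*(P-q[:2]).T)-30,[583,140],loss='soft_l1',f_scale=.3);print('window',f.x)
u=v.pj([[514.,54,40]])[0];print(u,v.pj([[*f.x,44]]))
ov(12,f.x,50.7,50,(int(u[0])-60,int(u[1])-30,120,90),'pics/f12.png',ra=109.5)"
```

```text
t 14.7833 pos [603.2 131.3 129.3] F [ 0.24  0.92 -0.31] w 0.0 J [   6.   22.   88.    0.   70. -117.]
tool axes x [-0.001  0.001 -1.   ] y [-0.538  0.843  0.001] z [ 0.843  0.538 -0.001] yaw of y 122.58
lever_top [536.4  80.   92.2] 0.94 ang 52.07 r 75.8
pointer [516.3  61.6  43.3] 0.87 ang 49.54 r 102.8
pin_marker [514.9  54.1  34.1] 0.49 ang 51.53 r 109.5
flat_marker [480.1 189.6  34.1] 0.68 ang -25.83 r 114.3
tab_top [638.4  69.4  94.7] 0.75 ang 128.2 r 89.6
window [582.99394363 138.63695717]
[304.20594206  70.95182208] [[341.78701344 187.71712485]]
```

View pics/f12.png

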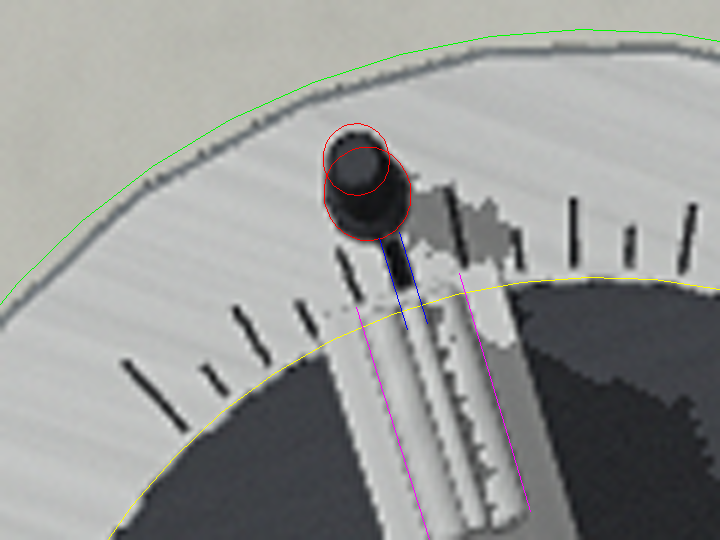

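View pics/w12.png

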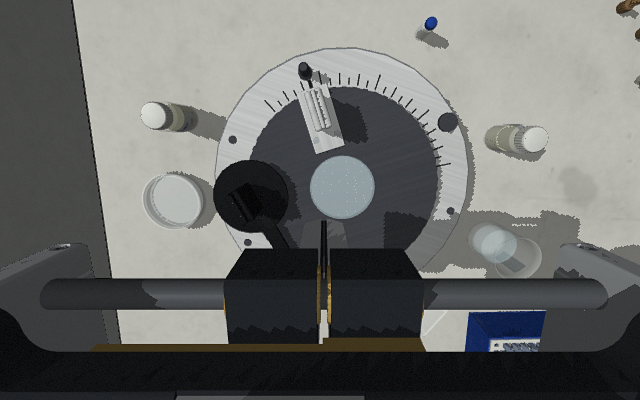

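>>> jog_arm([
  {"x": 0,"y": 0.093,"z": -0.03,"ax": 0,"ay": 0,"az": 0},
  {"x": 0,"y": 0.093,"z": -0.03,"ax": 0,"ay": 0,"az": 0},
  {"x": 0,"y": 0,"z": -0.15,"ax": 0,"ay": 0,"az": 0},
  {"x": 0,"y": 0,"z": -0.15,"ax": 0,"ay": 0,"az": 0},
  {"x": 0,"y": 0,"z": -0.097,"ax": 0,"ay": 0,"az": 0},
  {"x": 0.1,"y": 0,"z": 0,"ax": 0,"ay": 0,"az": 0},
  {"x": 0.15,"y": 0,"z": 0,"ax": 0,"ay": 0,"az": 0},
  {"x": 0.05,"y": 0,"z": 0,"ax": 0,"ay": 0,"az": 0},
  {"x": 0,"y": 0,"z": 0,"ax": 0,"ay": 0,"az": 0},
  {"x": 0,"y": -0.05,"z": 0,"ax": 0,"ay": 0,"az": 0},
])

```text
t: 15.97
eef_pos: [511.5, 105.6, 69.4]
ee_rot: [131.1, 89.9, 163.8]
wrist_force: [0.5, 0.3, 1.3]
gripper_width: 0.005
```

>>> jog_arm([
  {"x": 0,"y": -0.03,"z": 0,"ax": 0,"ay": 0,"az": 0},
  {"x": 0,"y": -0.015,"z": 0,"ax": 0,"ay": 0,"az": 0},
  {"x": 0,"y": -0.008,"z": 0,"ax": 0,"ay": 0,"az": 0},
  {"x": 0,"y": -0.004,"z": 0,"ax": 0,"ay": 0,"az": 0},
  {"x": 0,"y": -0.003,"z": 0.001,"ax": 0,"ay": 0,"az": 0},
  {"x": 0,"y": -0.003,"z": 0.0005,"ax": 0,"ay": 0,"az": 0},
  {"x": 0,"y": 0,"z": 0,"ax": 0,"ay": 0,"az": 0},
  {"x": 0,"y": 0,"z": 0,"ax": 0,"ay": 0,"az": 0},
  {"x": 0,"y": 0,"z": 0,"ax": 0,"ay": 0,"az": 0},
])

```text
t: 16.72
eef_pos: [519.3, 94.3, 69.5]
ee_rot: [-167.3, 90.0, -134.7]
wrist_force: [0.1, 0.3, 0.4]
gripper_width: 0.001
```

>>> jog_arm([
  {"x": 0,"y": 0.113,"z": 0,"ax": 0,"ay": 0,"az": 0},
  {"x": -0.15,"y": 0,"z": 0,"ax": 0,"ay": 0,"az": 0},
  {"x": -0.15,"y": 0,"z": 0,"ax": 0,"ay": 0,"az": 0},
  {"x": 0,"y": 0,"z": 0.15,"ax": 0,"ay": 0,"az": 0},
  {"x": 0,"y": 0,"z": 0.15,"ax": 0,"ay": 0,"az": 0},
  {"x": 0,"y": -0.093,"z": 0.08,"ax": 0,"ay": 0,"az": 0},
  {"x": 0,"y": -0.093,"z": 0.08,"ax": 0,"ay": 0,"az": 0},
  {"x": 0,"y": 0,"z": 0,"ax": 0,"ay": 0,"az": 0},
  {"x": 0,"y": 0,"z": 0,"ax": 0,"ay": 0,"az": 0},
  {"x": 0,"y": 0,"z": 0,"ax": 0,"ay": 0,"az": 0},
])

```text
t: 17.55
eef_pos: [603.8, 131.3, 128.9]
ee_rot: [153.7, 89.9, -173.7]
wrist_force: [-0.2, -0.0, 0.7]
gripper_width: 0.004
```

```bash
python3 -c "
from look import *
look(13)
from ov import *
v=V(13)
m=((v.c[...,2].astype(int)-v.c[...,0]>8)&(v.c[...,1]>120)).astype(np.uint8);m[:130]=0;m[219:]=0;m[:,:200]=0;m[:,420:]=0
pts=cv2.findContours(m,cv2.RETR_EXTERNAL,cv2.CHAIN_APPROX_NONE)[0];pts=max(pts,key=len)[:,0]
P=v.bp(pts,44)[:,:2];f=least_squares(lambda q:np.hypot(*(P-q[:2]).T)-30,[583,140],loss='soft_l1',f_scale=.3);print('window',f.x)
u=v.pj([[514.,54,40]])[0];print(u,v.pj([[*f.x,44]]))
ov(13,f.x,50.7,50.7,(int(u[0])-60,int(u[1])-30,120,90),'pics/f13.png',ra=109.5)"
```

```text
t 17.55 pos [603.8 131.3 128.9] F [-0.23 -0.01  0.72] w 0.0 J [   6.   22.   88.   -0.   70. -117.]
tool axes x [-0.002 -0.    -1.   ] y [-0.539  0.843  0.001] z [ 0.843  0.539 -0.002] yaw of y 122.59
lever_top [537.3  81.6  90. ] 0.89 ang 51.86 r 74.0
pointer [519.2  60.9  46.2] 0.86 ang 51.04 r 101.5
pin_marker [513.5  52.1  31.5] 0.72 ang 51.6 r 111.9
flat_marker [479.1 190.8  35.7] 0.67 ang -26.14 r 115.7
ring_axis [577.2 140.6  42.2] 0.7 ang -7.85 r 5.9
window [582.9433743  138.58571639]
[304.57126412  70.22027073] [[342.15191321 187.18152098]]
```

View pics/f13.png

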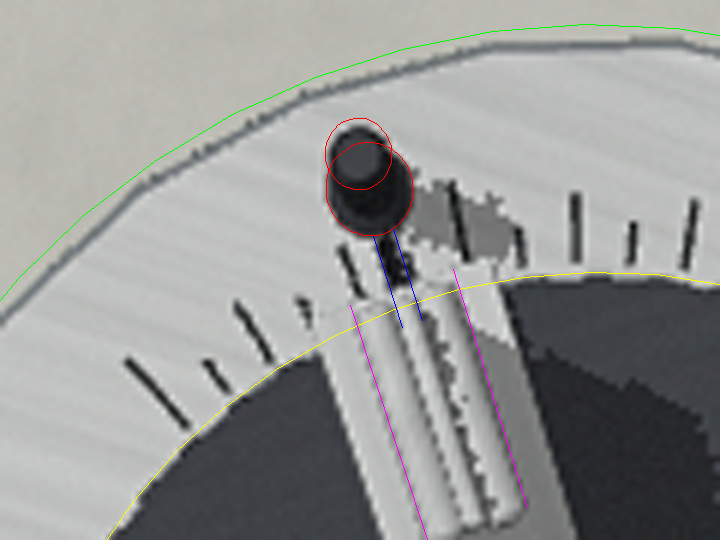

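```bash
python3 -c "
from ov import *
out=[]
for n,c in((12,(582.97,138.6)),(13,(582.97,138.6))):
    v=V(n)
    A=np.linspace(40,62,660);r=np.linspace(118,86,160)
    aa,rr=np.meshgrid(np.radians(A),r)
    for z in(46,34):
        P=np.stack([c[0]-rr*np.cos(aa),c[1]-rr*np.sin(aa),aa*0+z],-1).reshape(-1,3)
        q=v.pj(P).astype(np.float32).reshape(*aa.shape,2)
        im=cv2.remap(v.c,q[...,0],q[...,1],cv2.INTER_LINEAR)[...,::-1].copy()
        g=im.mean(2)
        for R in((95,97,99) if z==46 else (101,102,103,104,105,106)):
            row=g[np.abs(r-R).argmin()];d=A[row<90];print(n,z,R,d.min().round(2) if len(d) else None,d.max().round(2) if len(d) else None)
        for k in range(40,63): cv2.line(im,(int((k-40)*30),0),(int((k-40)*30),6 if k%5 else 14),(0,0,255),1)
        out.append(im)
cv2.imwrite('pics/pol.png',np.vstack(out)[:600])
"
```

```text
12 46 95 44.04 59.33
12 46 97 40.0 54.49
12 46 99 44.07 54.46
12 34 101 43.91 54.59
12 34 102 43.84 54.52
12 34 103 43.81 54.62
12 34 104 43.97 52.49
12 34 105 43.97 53.09
12 34 106 44.04 53.59
13 46 95 40.0 59.36
13 46 97 40.0 59.4
13 46 99 44.11 54.56
13 34 101 43.94 54.66
13 34 102 43.97 54.62
13 34 103 43.91 54.56
13 34 104 43.91 52.59
13 34 105 43.94 53.05
13 34 106 44.14 53.52
```

View pics/pol.png

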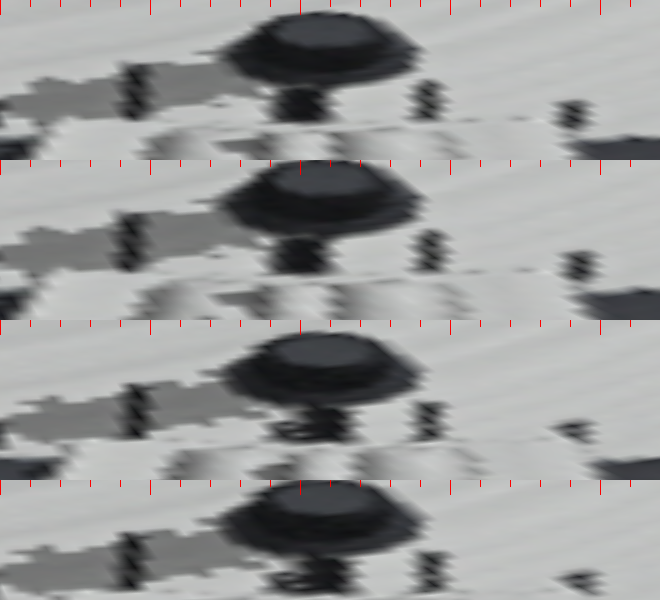

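View pics/w13.png

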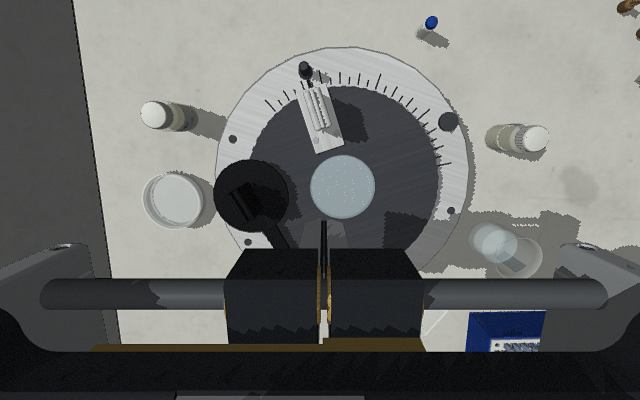

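```bash
python3 -c "
from look import *
manip.camera('scene')
for l in['by_scint_vial_1','by_beaker_50','by_petri','by_vial_1','by_weigh_boat','tab_top','pointer','pin_marker']:
    print(l,[(np.round(d['xyz'],0).tolist(),round(float(d['score']),2)) for d in manip.spot_point('scene',l)[:2]])
"
```

```text
by_scint_vial_1 [([453.0, 254.0, -1.0], 0.86), ([551.0, 316.0, 1.0], 0.67)]
by_beaker_50 [([548.0, 315.0, -2.0], 0.79), ([520.0, 59.0, 46.0], 0.33)]
by_petri [([697.0, 2.0, 1.0], 0.61), ([548.0, 316.0, -3.0], 0.51)]
by_vial_1 [([420.0, 130.0, -5.0], 0.55)]
by_weigh_boat [([664.0, 303.0, -1.0], 0.48), ([458.0, 256.0, -4.0], 0.15)]
tab_top [([634.0, 70.0, 95.0], 0.56)]
pointer [([519.0, 60.0, 46.0], 0.92)]
pin_marker [([580.0, 138.0, 2.0], 0.57), ([513.0, 56.0, 35.0], 0.48)]
```

The window is clear at (343,187), with the disc aside at (250,195). The pointer at (310,84) lines up with the pin at (305,70), and the vials, beaker and dishes are where they were. The fingers touch nothing, so I'm handing in.

```bash
python3 -c "
from plant import manip
print(manip.job_done(), manip.observe()['t'])"
```

```text
the job is handed in; nothing more can be done
the job is handed in; nothing more can be done
```

The shutter is fully open and the ring's pointer is set on the pin marker. I handed the job in at about 18 s on the robot's clock, with the gripper clear of everything.

- **Shutter:** I pushed it by the left face of its tab with the closed fingertips. At the end the finger stopped advancing and the side force rose to about 12 N, where the model puts the 0.80 rad stop. The pictures show the window fully clear.
- **Lever:** I pushed it from its left side only, in one long push and two small corrections. In the last wrist picture the pointer is at about 50.9° and the pin at about 50.7°, both measured about the ring's axis from the robot's −x direction. That is about 0.2° apart, and I trust it to about 0.3°.
- **Surroundings:** The beaker, dishes, small vial and one large vial were found within about 4 mm of where they started. The network missed the second large vial in the last scene picture, but the wrist picture shows it standing in its place.
- **Disagreements:** The networks' own points put the pin at about 51.6° and the pointer at about 51.0°, which is within their 4 mm accuracy. A scale tick lies next to the pointer and blurs its left edge in the picture. My first jog calls were refused for missing keys, and nothing moved.

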